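Clear, close and lock the bench jig

ROBOT

A 6-joint arm with a two-finger parallel gripper is mounted at the origin on the work surface. World frame = base frame: x ahead of the robot, y to its left, z up, the work surface at z = 0. Lengths are in m, angles in degrees, forces in N, time in s.
With the tool pointing down it reaches from about 0.375 to 0.75 m from the base axis. Payload 9 kg.
Tool frame: the origin (TCP) lies where the fingers leave the gripper's body, on its centre line; the fingertips stand 73 mm ahead of it and the grasp point (between the pads) lies 54 mm ahead of it (robot.tip_reach is the distance from the TCP to the fingertips, in m); z points along the fingers, y is the direction in which the jaws open and shut (so a half turn about z gives the same grasp; the last joint's range is limited). The gripper opens to 85 mm and grips with 20 to 120 N. Pads are 22 mm wide; open, the fingers measure 114 mm over their backs; the gripper's body (76 mm by 85 mm) begins 54 mm behind the grasp point. The pads swing forward as they close: fully open they stand 13 mm farther back than shut.
Start: joints at [56.11, 5.964, 5.575, 89.605, 0, 77.527], TCP at [0.219, 0.559, 0.304] pointing down, gripper open.
Joint ranges: [-171.21, 171.21], [-48.23, 106.86], [-62.78, 66.21], [-105.2, 120.99], [-86.42, 89.51], [-180, 180]. Speed limits (degrees/s): [127.2, 127.2, 147.25, 180, 180, 180].

INTERFACE

Orientations are given as [roll, pitch, yaw] about the fixed x, y, z axes, in that order (R = Rz(yaw) Ry(pitch) Rx(roll)).
In Python, from plant import robot gives the robot as it stands. Calls block until the motion is done:
- robot.move_pose(position, orientation): joint-space move of the TCP to a pose.
- robot.line_to(position, vel=0.15, rotation=None, guard=None): straight line of the TCP; rotation=None keeps the orientation; vel is the mean speed in m/s. With guard (N) it stops when the force on the tool has changed by that much, and returns True; else False.
- robot.goto_joints(angles): joint-space move.
- robot.set_gripper(opening): finger opening in m; the grip force is fixed at half the most; returns when the fingers have stopped.
- robot.pause(seconds).
- robot.ik(position, orientation): joint angles nearest the present ones, or None.
- robot.observe(): the state.
- robot.grab_frame(name): name is "scene" or "top"; returns the picture (420x560x3 uint8, blue, green, red); there is no depth.
- robot.get_calibration(name): a dict with "vertical_fov" (degrees; the focal length in pixels is half the picture's height over the tangent of half this angle, whatever the lens; pixels are square), "cx", "cy" (the principal point, pixels), "k1" (the pictures are not rectified: a ray, as slopes to the right and down, at radius r is drawn at 1 + k1 r^2 times it, then the intrinsics apply), "rvec" (rotation vector, rad) and "tvec" (3), from world to camera coordinates, as OpenCV has them. Camera axes: x right, y down, z forward; pixel columns grow to the right and rows downward; lengths in m; the calibration is good to about 2 mm. A picture is of the moment at which its call begins. get_calibration takes no time and is no camera call.
A pose or a line that the arm cannot do raises robot.IKError and nothing moves.
- robot.job_done(): hands the job in, once; it reports no verdict.
The state is a dict: "time": time; "q": joint angles; "qvel": joint speeds; "joint_torque": joint torques, N m; "tool_pos": TCP position; "tcp_rot": TCP orientation; "ft_force": force on the tool from outside, world axes, zero at the start; "torque": the same for the moment, N m; "gripper_width": finger opening in m.
Only numpy, scipy, OpenCV 4.12 (cv2) and the standard library are available. Lean on these libraries where they do the work, as an engineer would, in place of code of your own. Each camera call takes 0.05 s, during which the arm holds its last target. There are 200 camera calls.

TASK

The file was left lying in the green jig: lay it flat in the blue tray, shut the jig's hinged aluminium frame fully, and lock it by turning both red turnbuttons so that they point straight across onto the frame. A turnbutton that sticks out over the frame's place has to be swung aside before the frame can go down. Do not knock over or shift the jar, the oil bottle or the bright steel block standing around the jig.

Things in the scene. Friction and masses are not known exactly. Their poses are not given: they have to be found in the camera images.
- jig: Fixed green steel jig, base 25 mm high; origin on the bench, x axis from the turnbutton side (facing the robot) to the hinge side; base spans x -110 to +90, y -95 to +95 mm. On it a fixed copper blank 110 x 120 mm centred on the origin, top at z = 28, and grey side rails (|y| = 65 to 85, top z = 35). Turnbutton pivots at x = -90, y = +70 and -70.
- frame (a joint): Aluminium frame, 150 mm from hinge to free edge, 170 wide, 10 thick; 20 mm bars round an open window; yellow tab 12 x 30 mm at the free edge. Hinge axis along jig y at x = +75, z = 40. rad: 0 = shut (top at z = 45, free edge at jig x = -75), 1.57 = upright. Stays up when nearly upright; tipped well towards the turnbuttons it sinks shut slowly. 0.35 kg.
- frame_edge (a point): middle of the frame's free edge (without the tab), at mid-thickness
- turn_l (a joint): Left (jig +y) red turnbutton: wing 12 mm wide, 16 tall (z = 49 to 65), reaching 42 mm from its pivot (boss 20 mm round). rad, counter-clockwise positive from above: 0 = points along jig +x, onto the frame (locked); +1.57 = to jig +y, outward. Stops at +-2.0, stays where left. Blocks the frame unless beyond about +1.2 or -1.4.
- turn_l_pivot (a point): left turnbutton's pivot axis at the wing's mid-height (z = 57 mm)
- turn_l_tip (a point): end of the left wing, at mid-height
- turn_r (a joint): Right (jig -y) red turnbutton, same shape and same sign: 0 = wing points straight across onto the frame (locked); -1.57 = points outward to jig -y, +1.57 = to jig +y. Blocks the frame unless beyond about -1.2 or +1.4.
- turn_r_pivot (a point): right turnbutton's pivot axis at the wing's mid-height (z = 57 mm)
- turn_r_tip (a point): end of the right wing, at mid-height
- file: Small flat file, 130 mm long, about 90 g, lying on the copper blank. Origin under its balance point, x towards the steel tip. Yellow handle x = -65 to +5 mm, 18 mm wide, 14 mm tall; steel blade x = +5 to +65 mm, 12 mm wide, 6 mm tall.
- file_mid (a point): point 5 mm above the file's origin
- tray: Light-duty blue open tray fixed to the bench, 230 (x) x 110 (y) x 30 mm, walls and floor 4 mm; origin under its centre. It stands left or right of the jig; a grey box of copper pieces (200 x 110 x 50 mm, fixed) stands on the other side.
- jar: White jar, 44 mm diameter, 75 mm tall, origin under its centre. Bystander.
- oil: Black oil bottle with red cap, 40 mm diameter, 150 mm tall, origin under its centre. Bystander.
- block: Bright steel block 40 (x) x 60 (y) x 35 mm, origin under its centre. Bystander.
Mind the look-alikes: they are no part of the job. Of the things that look like the file, the smallest one is meant.

How it is judged:
By the outcome, as a careful person would: the job done as asked, in the order asked, and still so for the second after the job is handed in, with the robot touching nothing.
It also fails if it takes over 72 s, if anything falls off the work surface, if the arm or the gripper's body presses on something with over 40 N, if the wrist force passes 120 N, or if a joint passes its speed limit or range.

## Working session

There is one attempt and no reset: what is moved stays moved. The work goes in short steps, each a Python script; the robot and the scene stay as the last script left them, time stands still between calls to the robot, and variables do not carry over. Pictures are saved under pics/ and viewed, about 8 in all and at most 12, crops included, and the job is handed in when it is done.

```bash
ls; mkdir -p pics; cat > h.py <<'E'
import numpy as np, cv2
from plant import robot
def cal(n):
    c=robot.get_calibration(n); f=210/np.tan(np.radians(c["vertical_fov"])/2)
    return c,f,cv2.Rodrigues(np.array(c["rvec"],float))[0],np.array(c["tvec"],float).ravel()
def px(n,P):
    c,f,R,t=cal(n); p=np.atleast_2d(P)@R.T+t; s=p[:,:2]/p[:,2:]
    s=s*(1+c["k1"]*(s**2).sum(1,keepdims=True)); return s*f+[c["cx"],c["cy"]]
def ray(n,uv):
    c,f,R,t=cal(n); d=(np.atleast_2d(uv)-[c["cx"],c["cy"]])/f; s=d.copy()
    for _ in range(30): s=d/(1+c["k1"]*(s**2).sum(1,keepdims=True))
    return -R.T@t,np.c_[s,np.ones(len(s))]@R
def at(n,uv,z):
    o,d=ray(n,uv); return o+d*((z-o[2])/d[:,2:])
def snap(n,name,crop=None,k=1):
    im=np.array(robot.grab_frame(n)); cv2.imwrite(f"pics/{name}_raw.png",im)
    if crop: im=im[crop[1]:crop[3],crop[0]:crop[2]]
    cv2.imwrite(f"pics/{name}.png",cv2.resize(im,None,fx=k,fy=k,interpolation=cv2.INTER_CUBIC)); return im
E
python3 - <<'E'
from h import *
snap("top","t0",k=1.42); snap("scene","s0",k=1.42)
for n in("top","scene"): 
  c,f,R,t=cal(n); print(n,f,c["k1"],-R.T@t,R[2])
print(robot.observe())
E
```

```text
pics
top 443.62545044655326 -0.14467084487693882 [ 0.33932118 -0.00481569  1.02008655] [ 0.15547633 -0.00320564 -0.98783442]
scene 514.7231696709744 -0.16809881468409904 [1.48109362 0.57068162 0.89358073] [-0.69794824 -0.4022676  -0.59249391]
{'time': 0.1, 'q': array([5.61071656e+01, 5.99535047e+00, 5.53121052e+00, 8.96066247e+01,
       9.91641154e-04, 7.75262729e+01]), 'qvel': array([-0.01410897, -0.10340263,  0.19089339, -0.10156539,  0.05496823,
        0.00859098]), 'joint_torque': array([ 8.25940515e-03, -5.58197451e+01,  5.04727113e+01,  1.27037818e-02,
       -1.42676254e-04, -4.01699401e-05]), 'tool_pos': array([0.21897444, 0.55837101, 0.30319556]), 'tcp_rot': array([-1.79931120e+02, -1.62528320e-02,  1.58580882e+02]), 'ft_force': array([-0.22822635, -0.15623319, -0.25978363]), 'torque': array([ 0.0429748 , -0.03920191,  0.03575756]), 'gripper_width': 0.0853608680639001}
```

View pics/t0.png

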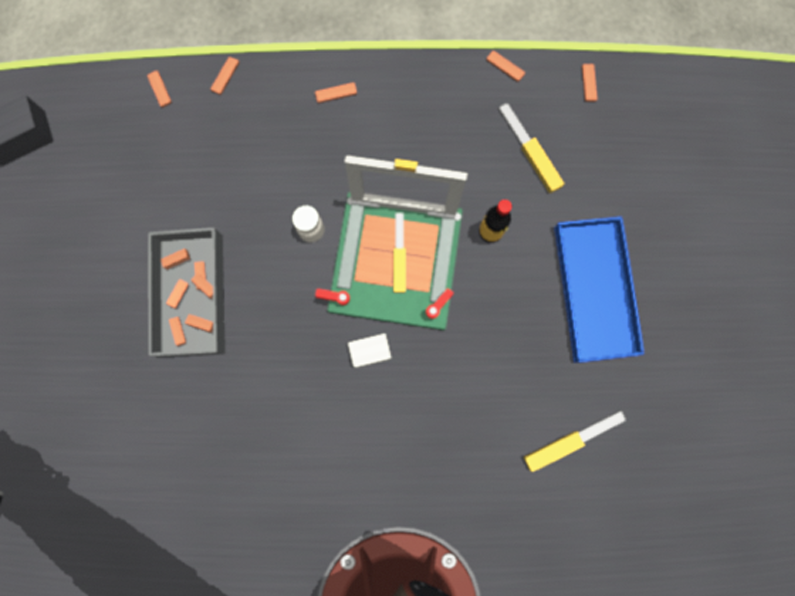

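View pics/s0.png

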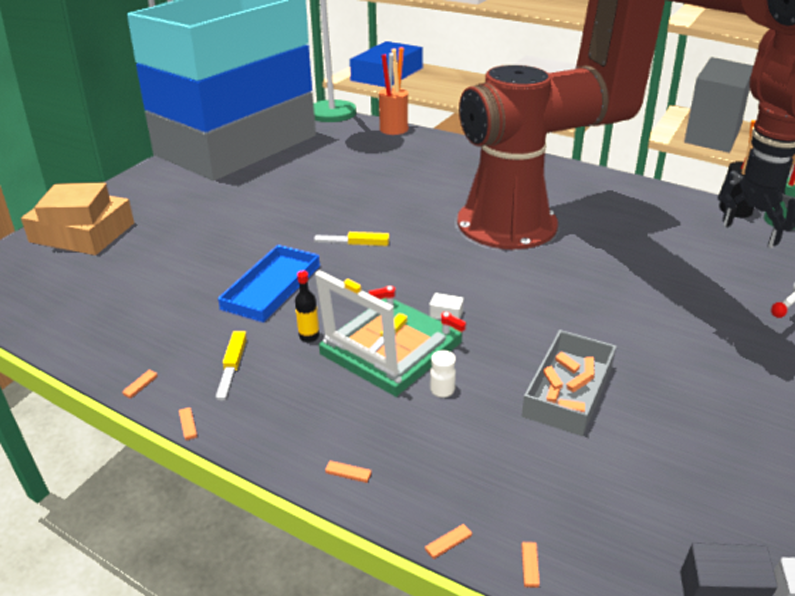

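t0 (pixels in the enlarged view): three file look-alikes, at (400,250) in the jig, (530,147) and (575,440). The one in the jig is the shortest and lies on the copper, so it fits the description. The tray is at (600,290), on the robot's right. turn_r, with its pivot at (432,311), sticks out over the frame's place. turn_l points outward. Next I'll confirm this in an enlarged crop.

```bash
python3 - <<'E'
from h import *
im=cv2.imread("pics/t0_raw.png")
c=im[100:262,200:370]; cv2.imwrite("pics/c0.png",cv2.resize(c,None,fx=3.7,fy=3.7,interpolation=cv2.INTER_CUBIC))
k=1.42
for nm,p,z in [("filetip",(400,215),.034),("fileend",(400,291),.042),("f1a",(505,106),.006),("f1b",(555,188),.014),("f2a",(623,416),.006),("f2b",(530,464),.014),("pl",(343,298),.065),("pr",(432,311),.065)]:
  print(nm,at("top",np.array(p)/k,z).round(4))
E
```

```text
filetip [[ 0.626  -0.0088  0.034 ]]
fileend [[ 0.4998 -0.0073  0.042 ]]
f1a [[ 0.8306 -0.1942  0.006 ]]
f1b [[ 0.6774 -0.2705  0.014 ]]
f2a [[ 0.2965 -0.3666  0.006 ]]
f2b [[ 0.2257 -0.2093  0.014 ]]
pl [[0.4862 0.0804 0.065 ]]
pr [[ 0.4645 -0.0559  0.065 ]]
```

View pics/c0.png

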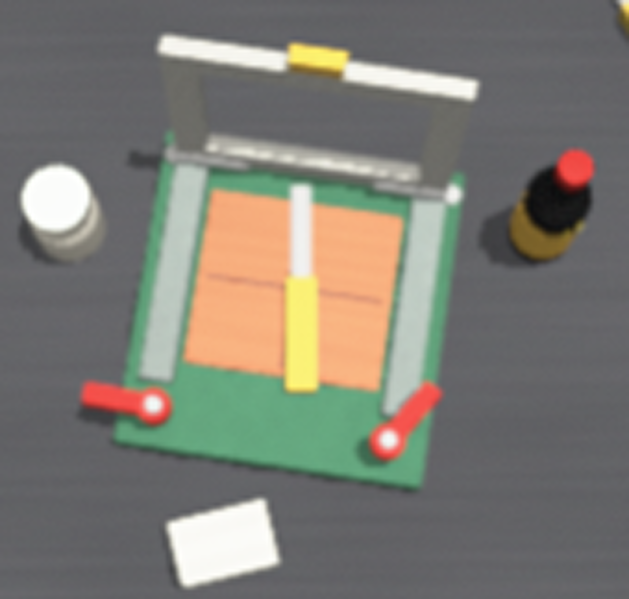

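```bash
cat > fit.py <<'E'
from h import *
from scipy.optimize import least_squares
def C(u): return (np.atleast_2d(u)+.5)/3.7-.5+[200,100]
def T(u): return (np.atleast_2d(u)+.5)/1.42-.5
def tf(p,L):
    x,y,a=p; c,s=np.cos(a),np.sin(a); L=np.atleast_2d(L).astype(float)
    return np.c_[x+c*L[:,0]-s*L[:,1],y+s*L[:,0]+c*L[:,1],L[:,2]]
E
python3 - <<'E'
from fit import *
L=np.array([[-110,95,25],[-110,-95,25],[55,60,28],[55,-60,28],[-55,-60,28],[-55,60,28],[-90,70,67],[-90,-70,67]])/1e3
uv=C([[115,441],[420,488],[212,190],[403,216],[380,390],[185,362],[153,405],[388,440]])
r=least_squares(lambda p:(px("top",tf(p,L))-uv).ravel(),[.55,0,-.1]); j=r.x
print("jig",j.round(4),np.degrees(j[2]),"res",r.fun.round(1))
# frame
def fr(th):
    P=[]
    for y in(85,-85):
        for h in(5,-5):
            P.append([.075-.15*np.cos(th)+h/1e3*np.sin(th),y/1e3,.04+.15*np.sin(th)+h/1e3*np.cos(th)])
    return np.array(P)
ob=C([[160,38],[478,85],[160,52],[475,97]])
r=least_squares(lambda q:(px("top",tf(j,fr(q[0])))[[0,2,1,3]]-ob).ravel(),[1.5]);print("frame",r.x,r.fun.round(1))
for n,s,tip in(("l",1,(84,393)),("r",-1,(433,391))):
    f=lambda q:(px("top",tf(j,[-.09+.042*np.cos(q[0]),s*.07+.042*np.sin(q[0]),.063]))-C(tip)).ravel()
    r=least_squares(f,[1.57 if s>0 else -.8]);print("turn",n,r.x,r.fun)
a=at("top",C((302,185)),.034)[0];b=at("top",C((302,391)),.042)[0]
print("file",a,b,np.linalg.norm((a-b)[:2]),"mid",(a+b)/2,"yaw",np.degrees(np.arctan2(*(a-b)[[1,0]])))
tr=at("top",T([(557,224),(621,218),(642,354),(578,361)]),.03);print("tray",tr.mean(0),tr.round(3).tolist())
print("jar top",at("top",C((57,199)),.075),"oil cap",at("top",C((575,168)),.15))
print("block",at("top",C([(168,522),(265,500),(280,563),(185,586)]),.035).round(3).tolist())
E
```

```text
jig [ 0.5654 -0.0024 -0.1606] -9.198999737100063 res [-0.2  0.   0.4 -0.2  0.2  0.1 -0.1  0.5 -0.6 -0.  -0.1 -0.2  0.1 -0.1
  0.3 -0. ]
frame [1.63863062] [ 0.3 -0.3 -0.5 -0.9 -0.6  0.5 -0.3  0.5]
turn l [1.53889658] [0.19037338 0.03913963]
turn r [-0.57715643] [ 0.68071516 -0.78367359]
file [ 0.63024127 -0.00782654  0.034     ] [ 0.49898471 -0.0063528   0.042     ] 0.13126483573336498 mid [ 0.56461299 -0.00708967  0.038     ] yaw -0.6432893617541601
tray [ 0.50331777 -0.33079117  0.03      ] [[0.611, -0.266, 0.03], [0.621, -0.375, 0.03], [0.395, -0.395, 0.03], [0.386, -0.288, 0.03]]
jar top [[0.61153052 0.13879516 0.075     ]] oil cap [[ 0.60459902 -0.15850908  0.15      ]]
block [[0.421, 0.075, 0.035], [0.434, 0.017, 0.035], [0.396, 0.008, 0.035], [0.383, 0.065, 0.035]]
```

The fits agree within a pixel. The jig file measures 131 mm against about 170 mm for the other two, and turn_r at -0.58 rad blocks the frame. Starting with the file.

```bash
cat >> h.py <<'E'
J=np.array([.5654,-.0024,-.1606]); JD=np.degrees(J[2])
def w(x,y): # jig mm -> world m
    c,s=np.cos(J[2]),np.sin(J[2]); return J[0]+(c*x-s*y)/1e3, J[1]+(s*x+c*y)/1e3
def down(yaw): return [180,0,(yaw+180)%360-180]
def st(m):
    o=robot.observe(); print(m,round(o["time"],2),o["tool_pos"].round(4),o["ft_force"].round(1),round(o["gripper_width"],4))
E
python3 - <<'E'
from h import *
print(robot.tip_reach)
gx,gy=.5646-.008,-.0071
robot.move_pose([gx,gy,.25],down(179.4)); robot.set_gripper(.045)
robot.line_to([gx,gy,.13],vel=.2)
print(robot.line_to([gx,gy,.1045],vel=.05,guard=8)); st("low")
robot.set_gripper(0); st("grip")
z0=robot.observe()["tool_pos"][2]
robot.line_to([gx,gy,.30],vel=.2); st("up")
snap("scene","s1",(150,100,400,300),3)
open("z0","w").write(str(z0))
E
```

```text
0.0726
False
low 4.33 [ 0.5565 -0.0071  0.1044] [ 0.5 -0.3  1. ] 0.0448
grip 4.69 [ 0.5569 -0.0072  0.1051] [-0.8  0.2  3.9] 0.0164
up 5.82 [ 0.5562 -0.007   0.2986] [-0.  -0.  -0.7] 0.0163
```

View pics/s1.png

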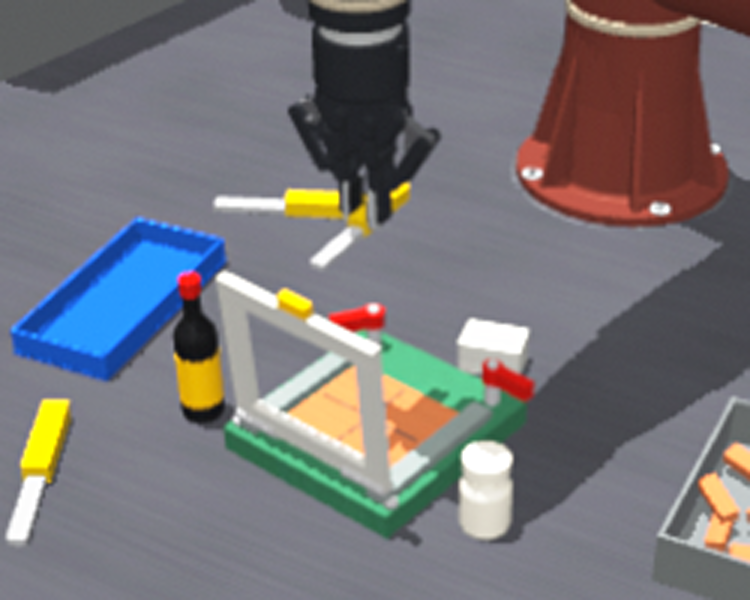

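s1: the file is held in the gripper at (365,220), clear of the jig, which is otherwise undisturbed. Next: lay it in the tray, then swing turn_r aside.

```bash
cat >> h.py <<'E'
PV={"l":(-90,70),"r":(-90,-70)}
def wing(s,th,r=31): # tool xy, yaw for wing s at angle th
    x,y=PV[s]; return w(x+r*np.cos(th),y+r*np.sin(th)),down(JD+np.degrees(th)+180)
def turn(s,a,b,zt=.127,over=0):
    (x,y),o=wing(s,a); robot.move_pose([x,y,.25],o); robot.set_gripper(.03)
    hit=robot.line_to([x,y,zt],vel=.1,guard=10); st("straddle hit=%s"%hit)
    if hit: return False
    robot.set_gripper(.018)
    for t in np.linspace(a,b,max(2,int(abs(b-a)/.2)+1))[1:]:
        (x,y),o=wing(s,t); robot.line_to([x,y,zt],vel=.06,rotation=o)
    st("turned"); robot.set_gripper(0); st("squeezed"); robot.set_gripper(.03)
    robot.line_to([x,y,.25],vel=.2); st("off"); return True
E
python3 - <<'E'
from h import *
z0=float(open("z0").read())
yw=np.radians(5.3); d=np.array([np.cos(yw),np.sin(yw)])
x,y=np.array([.5033,-.3308])-.008*d
o=down(185.3)
robot.move_pose([x,y,.30],o)
robot.line_to([x,y,z0-.024+.02],vel=.2)
print(robot.line_to([x,y,z0-.024+.0005],vel=.03,guard=3)); st("down")
robot.set_gripper(.04); robot.line_to([x,y,.25],vel=.2); st("released")
robot.move_pose([*wing("r",-.58)[0],.25],wing("r",-.58)[1])
print(turn("r",-.58,-1.57))
robot.move_pose([.5,.3,.3],down(180))
snap("top","t2",(200,100,480,280),2.8); st("")
E
```

```text
True
down 8.91 [ 0.495  -0.3312  0.0811] [-0.2  0.2  5.1] 0.0163
released 10.27 [ 0.495  -0.3312  0.2485] [-0.5 -0.6 -0.5] 0.0398
straddle hit=False 13.28 [ 0.4887 -0.0782  0.1277] [0.2 0.7 0.5] 0.0301
turned 15.15 [ 0.4606 -0.0877  0.127 ] [ 0.  -0.8  0.2] 0.018
squeezed 15.38 [ 0.4606 -0.0878  0.1272] [-0.3 -1.1  2.1] 0.0101
off 16.47 [ 0.4601 -0.0876  0.2488] [ 0.3  0.3 -0.6] 0.0298
True
 17.98 [0.5003 0.2989 0.2997] [ 0.1  0.2 -0.7] 0.0301
```

View pics/t2.png

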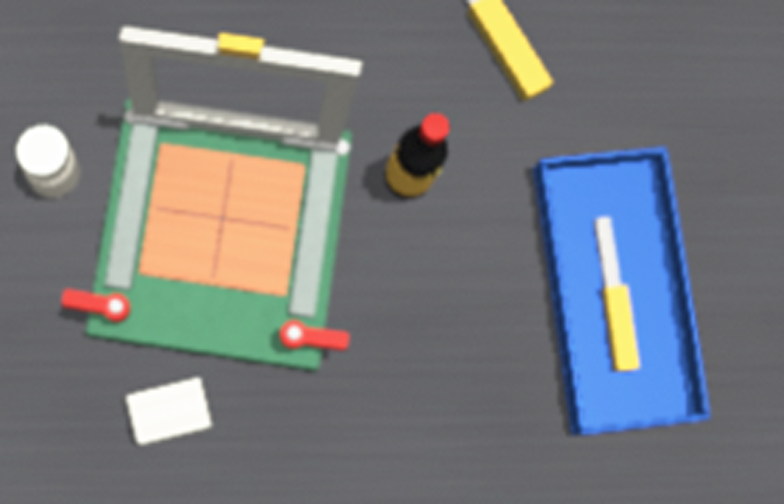

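t2: the file lies flat in the tray at (618,295), both wings point outward ((85,302) and (320,337)), and the bystanders are unmoved. Now the frame.

```bash
python3 - <<'E'
from h import *
o=down(JD+180); R=robot.tip_reach
robot.set_gripper(0)
robot.move_pose([*w(132,0),.32],o)
robot.line_to([*w(132,0),.168+R],vel=.15); st("behind")
def P(th,s,off=0):
    x=75-s*np.cos(th)+(5+off)*np.sin(th)+11; z=40+s*np.sin(th)+(5+off)*np.cos(th); return x,z
for th in np.arange(1.55,.0,-.15):
    s=130+12*(1.55-th)/1.5
    x,z=P(th,s)
    h=robot.line_to([*w(x,0),z/1e3+R],vel=.07,guard=25)
    st("th %.2f %s"%(th,h))
    if h: break
else:
    x,z=P(0,142); h=robot.line_to([*w(x,0),(z-2)/1e3+R],vel=.02,guard=8); st("press %s"%h)
    robot.pause(.5); st("hold")
snap("scene","s3",(200,150,400,300),4)
E
```

```text
behind 20.47 [ 0.6959 -0.0231  0.2418] [ 0.4 -0.4  0.5] 0.0001
th 1.55 False 21.24 [ 0.6528 -0.0166  0.243 ] [-0.1 -0.6 -0.2] -0.0003
th 1.40 False 21.68 [ 0.6333 -0.0134  0.2428] [ 0.3 -0.4 -0.1] -0.0002
th 1.25 False 22.11 [ 0.614  -0.0103  0.2399] [0.2 0.5 0.5] -0.0002
th 1.10 False 22.54 [ 0.5951 -0.0073  0.2341] [-0.7 -0.7 -0.1] -0.0005
th 0.95 False 22.98 [ 0.5771 -0.0043  0.2253] [-0.3 -1.  -0.1] -0.0001
th 0.80 False 23.43 [ 0.5606 -0.0016  0.2139] [ 0.4 -0.2  0.5] 0.0001
th 0.65 False 23.87 [0.5457 0.0008 0.1999] [ 0.4 -0.2 -0.1] -0.0
th 0.50 False 24.32 [0.5329 0.0028 0.1835] [-0.3 -0.3  0.9] 0.0001
th 0.35 False 24.77 [0.5226 0.0045 0.1652] [-0.2 -0.4 -0.8] 0.0003
th 0.20 False 25.22 [0.5147 0.0058 0.145 ] [0.  0.3 0.3] -0.0001
th 0.05 False 25.67 [0.5101 0.0066 0.1241] [0.4 1.  0.2] 0.0
press True 26.09 [0.5105 0.0065 0.1176] [-2.5  0.5  7.1] 0.0004
hold 26.59 [0.5105 0.0065 0.1175] [-2.2  0.6  7.3] 0.0002
```

View pics/s3.png

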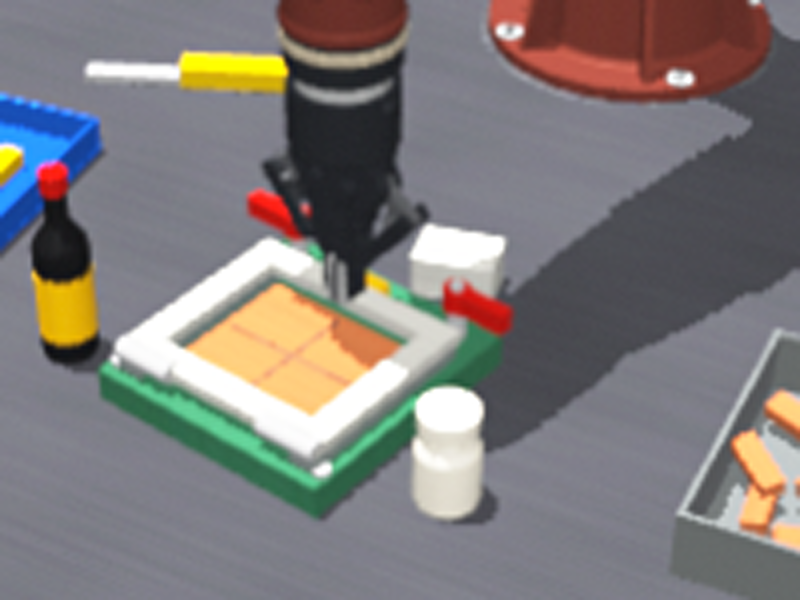

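s3: the frame lies flat. The fingertip rests on it at z = 0.045, which is the shut height. Now lock both turnbuttons.

```bash
python3 - <<'E'
from h import *
p=robot.observe()["tool_pos"]; robot.line_to([p[0],p[1],.25],vel=.2)
print(turn("r",-1.55,0.0)); print(turn("l",1.54,0.0))
robot.move_pose([.42,.33,.35],down(180))
snap("top","t4",(200,100,480,280),2.8); st("")
E
```

```text
straddle hit=False 30.45 [ 0.4614 -0.088   0.1277] [ 0.7 -0.2 -0.4] 0.0302
turned 33.35 [ 0.4959 -0.0622  0.127 ] [ 0.1 -0.5 -0.3] 0.0182
squeezed 33.58 [ 0.496  -0.0624  0.1272] [-1.  -1.6  2.1] 0.0102
off 34.67 [ 0.4956 -0.0619  0.2487] [ 0.1  0.2 -0.8] 0.0301
True
straddle hit=False 37.37 [0.4941 0.1115 0.1277] [ 0.1 -0.4  0. ] 0.0299
turned 40.21 [0.5183 0.0763 0.127 ] [-0.5  0.6  0.1] 0.0181
squeezed 40.43 [0.5184 0.0761 0.1272] [-1.1 -1.7  2.7] 0.01
off 41.52 [0.518  0.0762 0.2487] [-0.2 -0.3 -0.5] 0.0298
True
 42.69 [0.4205 0.329  0.349 ] [ 1.2 -0.4 -0.2] 0.0301
```

View pics/t4.png

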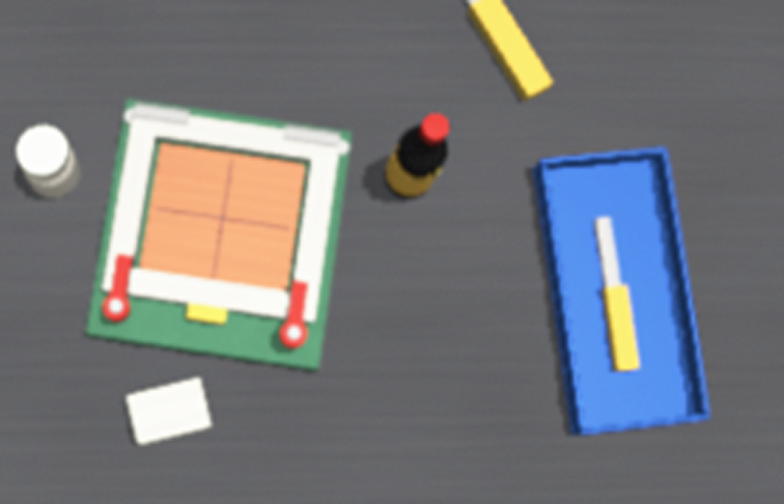

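t4: the frame is shut. The left wing runs (116,306) to (124,256) and the right (293,333) to (299,283), both across onto the frame. The bystanders and file are in the same places as before. I'll check the angles in numbers, then hand in.

```bash
python3 - <<'E'
from h import *
im=cv2.imread("pics/t4_raw.png"); ok=True
b,g,r=[im[...,i].astype(int) for i in range(3)]
red=(r>130)&(g<110)&(b<110)
for s in "lr":
    pv=np.array(w(*PV[s])); v,u=np.nonzero(red); q=at("top",np.c_[u,v],.064)[:,:2]-pv
    d=np.linalg.norm(q,axis=1); q=q[(d>.016)&(d<.05)]; m=q.mean(0)
    a=np.degrees(np.arctan2(m[1],m[0]))-JD; print(s,len(q),round(a,1)); ok&=abs(a)<6
i0=cv2.imread("pics/t0_raw.png")
for n,(x0,y0,x1,y1) in {"jar":(203,140,230,172),"oil":(335,138,362,172),"block":(243,233,277,260)}.items():
    print(n,"mean diff",cv2.absdiff(i0[y0:y1,x0:x1],im[y0:y1,x0:x1]).mean().round(2))
if ok: robot.job_done(); print("done")
E
```

```text
l 50 -0.6
r 47 4.2
jar mean diff 1.16
oil mean diff 1.17
block mean diff 1.05
the job is handed in; nothing more can be done
done
```

The job is done and handed in at about 43 s of the 72 s allowed. I laid the jig's file (the smallest of the three) in the blue tray and swung the right turnbutton aside. I then shut the frame and turned both turnbuttons onto it.

What the last checks showed:
- **File:** it lies flat inside the tray in the last top view.
- **Frame:** it is fully shut. The fingertip resting on it stopped at z = 45 mm, the shut height.
- **Turnbuttons:** the left measured -0.6° and the right +4.2° from straight across. The right is a little off, but each is measured from only about 50 pixels. Both were squeezed between the gripper pads set straight across.
- **Bystanders:** the jar, oil bottle and block look the same as in the first picture.

No check failed. The highest tool force in the readings I printed was about 8 N.

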